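# Load the casing and set the hand press level

## Task

Two brass valve casings lie on the slab. Lay the one that fits through the gauge gate in the channel of the hand press, slide it through the gate until it is fully home against the stop under the ram, and leave the other casing and the other loose parts where they are. Then bring the press handle down to level, so that the ram stops just clear of the casing without pressing on it.

Things in the scene. Friction and masses are not known exactly. Their poses are not given: they have to be found in the camera images.
- casing_slim: brass valve casing, a plain round tube-like part 140 mm long, 36 mm outside diameter, closed inside, 0.32 kg, lying on its side; origin at the middle of its axis, x along its length. It passes the gate.
- casing_wide: the other brass casing, same look, 140 mm long but 46 mm outside diameter, too wide for the gate; lying on its side; origin at the middle of its axis, x along its length.
- press: green hand press, fixed. Origin on the table directly under the ram; z up; x along the channel, the way the casing is pushed (away from the robot); column at +y, handle reaching towards -y. Steel bed plate, top 30 mm above the table, x -215 to +85, y +-60 mm. The head (x +-35, y -40 to +175 mm, z 120 to 220 mm) overhangs the bed: lay the casing down before the gate.
- channel (a point): middle of the open channel, on the bed 30 mm above the table, at press x -138 mm, y 0; axes as press. Two low rails (6 mm high, 29 mm apart, press x -210 to -65 mm) keep a casing straight along x.
- gate (a point): middle of the gauge gate, on the bed 30 mm above the table, at press x -52 mm: two dark steel blocks 50 mm tall, 18 mm along x, with a 40 mm gap across y; axes as press.
- stop (a point): middle of the stop's face, at press x +30 mm, 46 mm above the table (the stop is 32 mm tall, 50 mm wide); axes as press.
- seat (a point): point on the press where the middle of casing_slim's axis lies when it is fully home: x -40 mm, y 0, 48 mm above the table; axes as press. The casing's rear end is then at x -110 mm of the press.
- ram: square steel ram, 24 mm, moving up and down in the head, geared to the handle (30 mm per rad); origin at the middle of its lower face. With the handle level that face is 4 mm above casing_slim.
- handle (a joint): angle of the press handle, rad: 0 = level, positive = raised, range -0.35 to 1.1; starts raised by 0.5 to 0.9. A stiff hinge: it stays where it is left, about 6 N at the grip.
- handle_hinge (a point): the handle's pivot, at x +55 mm, y +28 mm, 170 mm above the table in the press frame; the handle turns about the press's x axis.
- handle_grip (a point): point to pinch on the handle's axis, 180 mm from the pivot; a steel rod of 14 mm diameter, with a 30 mm ball 235 mm from the pivot. When level it points along -y of the press.
- cap0: bystander: brass valve top cap, 56 mm wide, 38 mm tall; origin at its underside.
- cap1: bystander: second brass valve top cap, 56 mm wide, 38 mm tall; origin at its underside.
- arbor: bystander: stepped dark steel arbor standing upright on a 48 mm flange, 110 mm tall; origin at its underside.
- sleeve: bystander: aluminium sleeve standing upright, 52 mm wide, 70 mm tall; origin at its underside.
- finger_button: bystander: nickel finger button, 40 mm wide, 20 mm tall; origin at its underside.
- wrench: bystander: steel wrench lying flat; origin at its underside.
- paste_tin: bystander: metal tin, 66 mm wide, 50 mm tall; origin at its underside.
Not all that is in view belongs to the job. Leave any brown or red look-alike of the casing_slim alone.

How it is judged:
By the outcome, as a careful person would: the job done as asked, in the order asked, and still so for the second after the job is handed in, with the robot touching nothing.
It also fails if it takes over 72 s, if anything falls off the work surface, if the arm or the gripper's body presses on something with over 40 N, if the wrist force passes 120 N, or if a joint passes its speed limit or range.

## Robot

A 6-joint arm with a two-finger parallel gripper is mounted at the origin on the work surface. World frame = base frame: x ahead of the robot, y to its left, z up, the work surface at z = 0. Lengths are in m, angles in rad, forces in N, time in s.
With the tool pointing down it reaches from about 0.4 to 0.925 m from the base axis. Payload 12.5 kg.
Tool frame: the origin (TCP) lies midway between the tips of the shut fingers; the grasp point (between the pads) lies bot.pinch_z behind it (bot.pinch_z is the distance from the TCP to the grasp point, in m); z points along the fingers, y is the line along which they close (so a half turn about z gives the same grasp; the last joint's range is limited). The gripper opens to 95 mm and grips with 3 to 60 N. Pads are 20 mm wide; open, the fingers measure 119 mm over their backs; the gripper's body (75 mm by 180 mm) begins 59 mm behind the grasp point.
Start: joints at [1.115, 0.491, 1.559, -0, 1.092, -0.106], TCP at [0.214, 0.587, 0.215] pointing down, gripper open.
Joint ranges: [-3.1, 3.1], [-0.84, 2.19], [0.05, 2.79], [-1.13, 4.28], [0.06, 2.93], [-2.69, 2.69]. Speed limits (rad/s): [2.22, 2.22, 2.79, 3.14, 3.14, 3.14].

## Interface

Orientations are given as a unit quaternion [w, x, y, z].
In Python, from plant import bot gives the robot as it stands.
- The arm moves only by the tool apply_moves, never from a script. Its argument "commands" is a list of rows, each a list of 7 numbers: the turn, a rotation vector about the tool's x, y, z in rad, then the shift along the tool's x, y, z in mm, then the closure in counts, from 0 (fully open) to 255 (shut). In form: [[ax, ay, az, dx, dy, dz, hand], ...]. A call has exactly 5 rows; each row is the pose to reach, as a shift and turn from the pose commanded when the call began, along the tool's axes at that moment; what a row does not reach only later rows make up. A row lasts 1/12 s, in which the tool goes at most 41.7 mm and 7.16 degrees, less where a joint would pass 70% of its speed; a pose out of reach is approached as far as the arm can. A call with a gripper value outside its range is refused whole. The fingers move at their own pace and stop on an object; "squeeze" is the grip in N (left out, the last holds). Time passes only in rows, so rows that repeat a pose let the fingers close, or fill a call up. It gives the time, the measured TCP pose, the force, the opening and the grip force at its end, in the units of the state.
- bot.get_state(): the state, without advancing time (a new reading comes with each control period).
- bot.grab_frame(name): name is "side" or "top"; returns a dict with "color" (384x512x3 uint8, red, green, blue), "mtx" (3x3 intrinsics, pixels), "k1" (the pictures are not rectified: a ray, as slopes to the right and down, at radius r is drawn at 1 + k1 r^2 times it, then the intrinsics apply), "eye" and "rotation" of the camera in the world. Camera axes: x right, y down, z forward; pixel columns grow to the right and rows downward; lengths in m; the calibration is good to about 2 mm. A picture is of the moment at which its call begins. There is no depth.
- bot.job_done(): hands the job in; it is judged then, once.
Trained networks look in the newest picture that a camera, given by its name, has taken for a name from the list of things; names that differ only in an ending like _2 or _b are one class to them, and where a whole thing is asked for, a point or a joint stands for the part that bears it (a point fixed in the world has none). Each returns a list of dicts, best first, with "p" (0 to 1); they miss things now and then, are a little off and sometimes report something else, mostly with a low value. They report only what shows in the picture. A call takes as long as a camera call. They do not tell look-alikes from the thing itself.
- bot.spot_in(camera, target): "box" ([centre column, centre row, width, height] in pixels, round what is visible of it).
- bot.spot_point(camera, target): "xy" ([column, row] in pixels: a listed point, or the origin of a listed thing).
The state is a dict: "t": time; "q": joint angles; "dq": joint speeds; "effort": joint torques, N m; "eef_pos": TCP position; "tcp_rot": TCP orientation; "contact_force": force on the tool from outside, world axes, zero at the start; "wrist_torque": the same for the moment, N m; "opening": finger opening in m; "finger_force": force on a finger pad.
Only numpy, scipy, OpenCV 4.12 (cv2) and the standard library are available. Lean on these libraries where they do the work, as an engineer would, in place of code of your own. Each camera call takes 0.05 s, during which the arm holds its last target. There are 200 camera calls.

## Working session

There is one attempt and no reset: what is moved stays moved. The work goes in short steps, Python scripts to look and compute and a tool call to move; the robot and the scene stay as the last step left them, time stands still between calls to the robot, and variables do not carry over. Pictures are saved under pics/ and viewed, at most 12 in all, crops included, and the job is handed in when it is done.

Besides the shell and the picture viewer there is one more tool, called after "Emit:" by a JSON object that holds its "method" and its "body", one argument or row to a line. apply_moves: Moves the arm, as the interface text tells. Its arguments: {"type":"object","properties":{"commands":{"type":"array"},"squeeze":{"type":"number"}},"required":["commands"]}

```bash
mkdir -p pics; ls
cat > h.py <<'E'
import numpy as np, cv2, json
from plant import bot
from scipy.spatial.transform import Rotation as R
def grab(n,save=None):
    f=bot.grab_frame(n)
    if save: cv2.imwrite('pics/'+save,f['color'][:,:,::-1])
    return f
def rot(f):
    r=np.array(f['rotation'],float)
    return r if r.shape==(3,3) else R.from_quat(r[[1,2,3,0]]).as_matrix()
def ray(f,uv):
    K=np.array(f['mtx']);k=f['k1']
    d=np.array([(uv[0]-K[0,2])/K[0,0],(uv[1]-K[1,2])/K[1,1]]);s=d.copy()
    for _ in range(20): s=d/(1+k*(s@s))
    v=rot(f)@np.array([s[0],s[1],1.]);return np.array(f['eye'],float),v
def onz(f,uv,z):
    e,v=ray(f,uv);return e+v*(z-e[2])/v[2]
def proj(f,P):
    K=np.array(f['mtx']);c=rot(f).T@(np.array(P,float)-np.array(f['eye']));s=c[:2]/c[2];s=s*(1+f['k1']*(s@s))
    return np.array([K[0,0]*s[0]+K[0,2],K[1,1]*s[1]+K[1,2]])
def tri(rs):
    A=np.zeros((3,3));b=np.zeros(3)
    for e,v in rs:
        v=v/np.linalg.norm(v);M=np.eye(3)-np.outer(v,v);A+=M;b+=M@e
    return np.linalg.solve(A,b)
E
python3 - <<'E'
from h import *
np.set_printoptions(precision=4,suppress=True)
F={n:grab(n,n+'0.png') for n in('top','side')}
print(bot.pinch_z,bot.get_state())
for n,f in F.items():
    print(n,f['mtx'],f['k1'],f['eye'],f['rotation'])
    for t in('casing_slim','casing_wide'):
        print(t,[(np.round(d['box']),round(d['p'],2)) for d in bot.spot_in(n,t)],[(np.round(d['xy'],1),round(d['p'],2)) for d in bot.spot_point(n,t)])
    for t in('press','channel','gate','stop','seat','ram','handle_hinge','handle_grip'):
        print(t,[(np.round(d['xy'],1),round(d['p'],2)) for d in bot.spot_point(n,t)])
E
```

```text
pics
0.0188 {'t': 0.1, 'q': array([ 1.1154,  0.4915,  1.5594,  0.    ,  1.0917, -0.1056]), 'dq': array([-0.0018, -0.0013,  0.0008, -0.0004, -0.0005, -0.0001]), 'effort': array([  0.002 , -61.3625, -25.8604,   0.0693,   0.047 ,  -0.0001]), 'eef_pos': array([0.2141, 0.587 , 0.2141]), 'tcp_rot': array([-0.0002,  0.174 ,  0.9847, -0.0005]), 'contact_force': array([-0.9021, -0.2   , -0.6196]), 'wrist_torque': array([ 0.0093, -0.0121,  0.0282]), 'finger_force': 0.0, 'opening': 0.09528203715633209}
top [[389.9493   0.     255.6526]
 [  0.     389.9493 186.1276]
 [  0.       0.       1.    ]] -0.10883968650484283 [ 0.3193 -0.0078  1.2074] [-0.0651  0.7109 -0.6966  0.0709]
casing_slim [(array([348., 278.,  45.,  31.]), 0.85), (array([313., 215.,  12.,  45.]), 0.68)] [(array([348. , 280.8]), 0.93), (array([312.5, 216.1]), 0.81), (array([182.9, 261.9]), 0.69), (array([277.9, 120.2]), 0.37), (array([239.3, 190.1]), 0.28)]
casing_wide [(array([363., 219.,  32.,  46.]), 0.7), (array([101., 152.,  45.,  42.]), 0.27)] [(array([364. , 218.4]), 0.92)]
press [(array([238. , 172.3]), 0.69), (array([103.
[... 680 characters left out ...]
5.]), 0.75), (array([281., 266.,  47.,  33.]), 0.69)] [(array([253.1, 324.7]), 0.71), (array([283.1, 267.6]), 0.63), (array([160.7, 213.6]), 0.58)]
casing_wide [(array([326., 304.,  37.,  53.]), 0.77)] [(array([323.8, 301.2]), 0.96), (array([341.6, 260.2]), 0.37), (array([383.3, 238.1]), 0.16)]
press []
channel [(array([234.5, 219.9]), 0.59)]
gate [(array([255.9, 207.9]), 0.9)]
stop [(array([275. , 191.6]), 0.81), (array([269.6, 186. ]), 0.6)]
seat [(array([257.1, 203.2]), 0.71), (array([269.7, 184.8]), 0.51)]
ram [(array([268. , 184.3]), 0.58), (array([402.7, 275.7]), 0.38)]
handle_hinge [(array([275.8, 154.3]), 0.67), (array([277. , 191.3]), 0.4)]
handle_grip [(array([311.1, 134.8]), 0.9)]
```

Run:
```python
import cv2
for n in('top','side'):
    i=cv2.imread(f'pics/{n}0.png'); cv2.imwrite(f'pics/{n}0b.png',cv2.resize(i,(800,600),interpolation=cv2.INTER_CUBIC))
```

```text
(no output)
```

View pics/top0b.png

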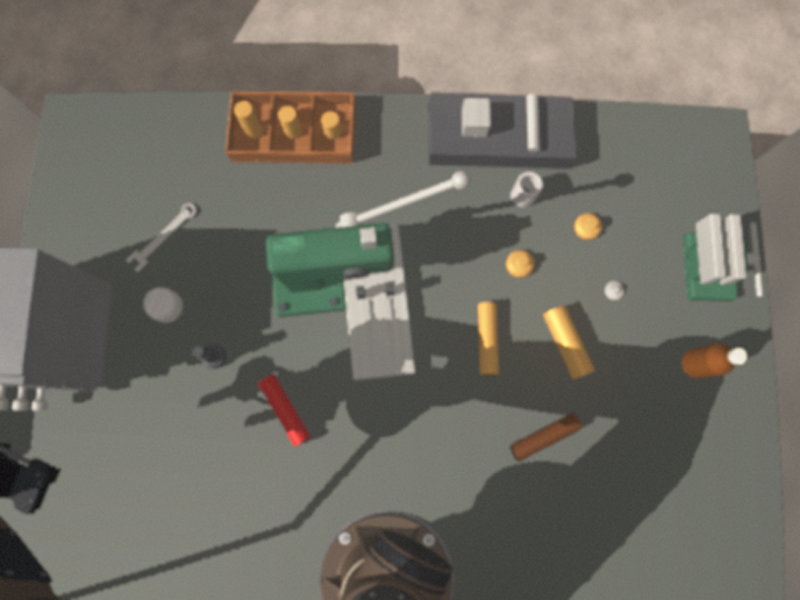

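View pics/side0b.png

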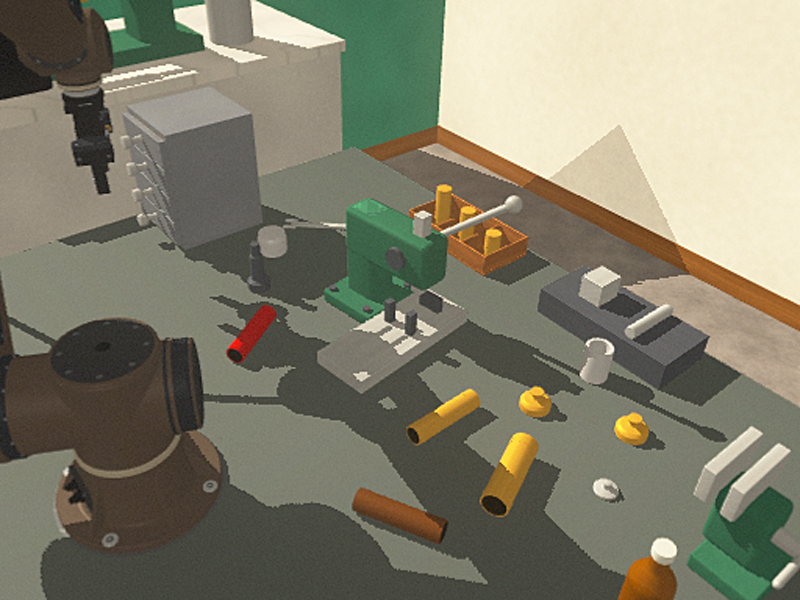

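Run:
```python
from h import *
from scipy.optimize import least_squares
np.set_printoptions(precision=4,suppress=True)
F={n:grab(n) for n in('top','side')}
P={'channel':(-.138,0,.03),'gate':(-.052,0,.03),'stop':(.03,0,.046),'handle_hinge':(.055,.028,.17),'seat':(-.04,0,.048)}
obs=[]
for n in F:
    for t in P:
        d=bot.spot_point(n,t)
        if d: obs.append((n,t,d[0]['xy']))
def w(p,q): c,s=np.cos(p[2]),np.sin(p[2]); return np.array([p[0]+c*q[0]-s*q[1],p[1]+s*q[0]+c*q[1],q[2]])
res=lambda p:np.concatenate([proj(F[n],w(p,P[t]))-xy for n,t,xy in obs])
s=least_squares(res,[.35,0,0],loss='soft_l1',x_scale=[.1,.1,.1]);print(s.x)
for o,r in zip(obs,res(s.x).reshape(-1,2)):print(o[:2],r)
np.save('press.npy',s.x)
for c in [(-.215,.06,.03),(-.215,-.06,.03),(.085,-.06,.03)]:print([proj(F[n],w(s.x,c)) for n in F])
g={n:bot.spot_point(n,'handle_grip')[0]['xy'] for n in F}
print('grip',tri([ray(F[n],g[n]) for n in F]))
# handle angle from grip
def gp(a): return w(s.x,(.055,.028-.18*np.cos(a),.17+.18*np.sin(a)))
a=least_squares(lambda a:np.concatenate([proj(F[n],gp(a[0]))-g[n] for n in F]),[.7]);print('angle',a.x,a.fun,gp(a.x[0]))
# casings
for nm,uv,z in(('A',(312.5,216),.018),('B',(364,218),.023)):
  for n,f in F.items():
    hsv=cv2.cvtColor(f['color'],cv2.COLOR_RGB2HSV)
    m=((hsv[...,0]>15)&(hsv[...,0]<32)&(hsv[...,1]>120)&(hsv[...,2]>70)).astype(np.uint8)
    k,l,st,ce=cv2.connectedComponentsWithStats(m)
    c0=proj(f,onz(F['top'],uv,z)); i=1+np.argmin(np.linalg.norm(ce[1:]-c0,axis=1))
    pts=np.argwhere(l==i)[:,::-1]; 
    W=np.array([onz(f,p,z)[:2] for p in pts]);r=cv2.minAreaRect((W*1000).astype(np.float32))
    u=np.linalg.svd(W-W.mean(0),full_matrices=False)[2][0]
    print(nm,n,c0,ce[i],st[i,4],r,W.mean(0),np.degrees(np.arctan2(u[1],u[0])))
t=F['top']['color'][:,:,::-1]
a=cv2.resize(t[180:250,285:395],(770,490),interpolation=cv2.INTER_CUBIC);cv2.imwrite('pics/c1.png',a)
b=t[130:250,165:275].copy()
b=cv2.resize(b,None,fx=5,fy=5,interpolation=cv2.INTER_CUBIC)
for q in list(P.values())+[(-.215,.06,.03),(-.215,-.06,.03),(.085,-.06,.03),(-.061,.02,.08),(-.061,-.02,.08)]:
    x=(proj(F['top'],w(s.x,q))-[165,130]+.5)*5;cv2.circle(b,tuple(int(v) for v in x),3,(0,0,255),-1)
c=F['side']['color'][120:250,200:350,::-1]
c=cv2.resize(c,None,fx=4,fy=4,interpolation=cv2.INTER_CUBIC)
for q in list(P.values())+[(-.215,.06,.03),(-.215,-.06,.03),(.085,-.06,.03),(-.061,.02,.08),(-.061,-.02,.08)]:
    x=(proj(F['side'],w(s.x,q))-[200,120]+.5)*4;cv2.circle(c,tuple(int(v) for v in x),3,(0,0,255),-1)
cv2.imwrite('pics/c2.png',b);cv2.imwrite('pics/c3.png',c)
```

```text
[0.5959 0.04   0.1359]
('top', 'channel') [-1.1833  0.718 ]
('top', 'gate') [3.229  0.2612]
('top', 'stop') [1.9876 1.3622]
('top', 'handle_hinge') [-1.0407 -1.1108]
('top', 'seat') [ 1.1251 -2.1149]
('side', 'channel') [-0.7085 -0.0577]
('side', 'gate') [ 0.8424 -0.0282]
('side', 'stop') [-0.8744 -0.1322]
('side', 'handle_hinge') [-2.8213  0.0182]
('side', 'seat') [ 1.6046 -3.1054]
[array([225.9765, 242.5479]), array([202.2277, 224.5251])]
[array([265.7037, 237.9349]), array([231.1607, 244.5537])]
[array([254.1706, 142.6712]), array([299.3361, 198.0653])]
grip [ 0.6214 -0.0388  0.2639]
angle [0.7179] [ -2.908    1.0779  37.9253 -17.0979] [ 0.6649 -0.0591  0.2884]
A top [312.5 216. ] [311.9019 216.1596] 520 ((460.48590087890625, -190.0614776611328), (139.25830078125, 35.57123947143555), 1.4107822179794312) [ 0.4611 -0.1902] -178.27719135009517
A side [284.4376 266.1913] [284.6871 265.5491] 652 ((461.81842041015625, -190.0231475830078), (165.2342529296875, 45.08017349243164), 1.664872169494629) [ 0.4643 -0.1905] -176.1610875982806
B top [364. 218.] [363.9539 219.2911] 608 ((456.2855529785156, -348.7035827636719), (141.96737670898438, 47.25290298461914), 23.523799896240234) [ 0.4535 -0.351 ] -156.3373538966633
B side [326.678  302.8201] [326.8337 300.9037] 914 ((458.48431396484375, -348.3868103027344), (178.91395568847656, 47.25599670410156), 24.063859939575195) [ 0.4631 -0.3467] -155.26955126360454
```

View pics/c1.png

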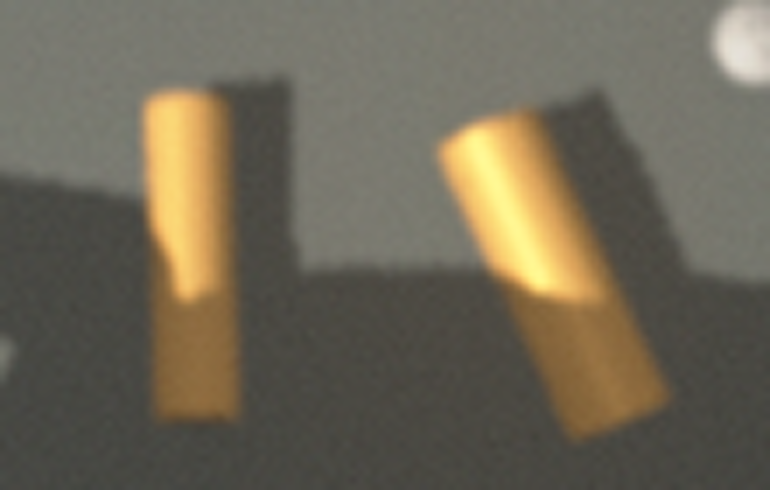

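View pics/c2.png

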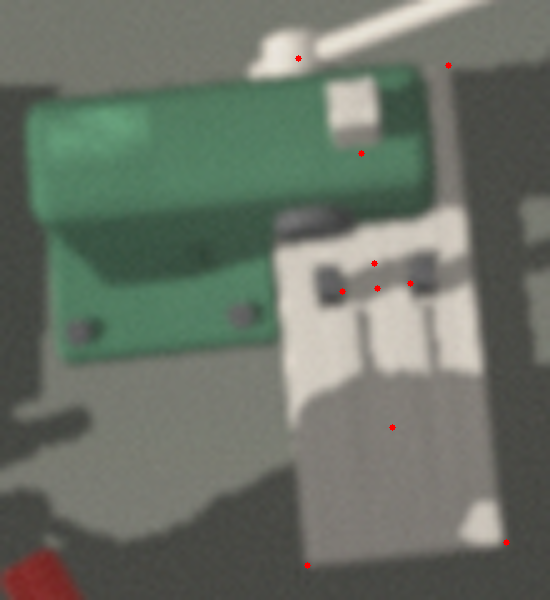

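View pics/c3.png

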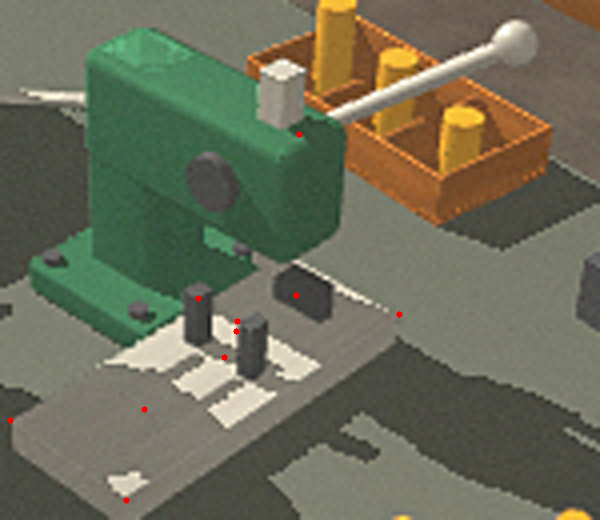

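Run:
```python
from h import *
from scipy.optimize import least_squares
np.set_printoptions(precision=4,suppress=True)
F={n:grab(n) for n in('top','side')}
def w(p,q): c,s=np.cos(p[2]),np.sin(p[2]); return np.array([p[0]+c*q[0]-s*q[1],p[1]+s*q[0]+c*q[1],q[2]])
def T(x,y):return ('top',(x/5-.5+165,y/5-.5+130))
def S(x,y):return ('side',(x/4-.5+200,y/4-.5+120))
A,B,C=(-.215,.06,.03),(-.215,-.06,.03),(.085,-.06,.03)
obs=[(T(303,567),A),(T(505,546),B),(T(450,66),C),(S(12,422),A),(S(124,503),B),(S(398,313),C),(T(377,262),(-.052,0,.08)),(S(222,304),(-.052,0,.08))]
p0=np.load('press.npy')
res=lambda p:np.concatenate([proj(F[o[0]],w(p,q))-o[1] for o,q in obs])
s=least_squares(res,p0,x_scale=[.1,.1,.1],loss='soft_l1');print(p0,s.x,res(s.x).reshape(-1,2));np.save('press2.npy',s.x)
print('tilt-free yaw deg',np.degrees(s.x[2]))
for n in F: print(n,[(d['xy'],d['p']) for d in bot.spot_point(n,'handle_grip')])
ball={'top':(293.8,115.2),'side':S(515,42)[1]}
hp=lambda a,L:w(s.x,(.055,.028-L*np.cos(a),.17+L*np.sin(a)))
for a in np.arange(.3,1.1,.1): print(round(a,1),hp(a,.235),[proj(F[n],hp(a,.235))-ball[n] for n in F])
print(tri([ray(F[n],ball[n]) for n in F]))
```

```text
[0.5959 0.04   0.1359] [0.5952 0.0399 0.1322] [[ 0.6181 -0.1602]
 [-0.0339 -0.4291]
 [-0.2152  0.2399]
 [-0.5873 -0.5302]
 [ 0.2137 -0.6805]
 [ 0.2158  0.4755]
 [-0.5256  2.406 ]
 [ 0.8675  0.3422]]
tilt-free yaw deg 7.576714847946507
top [([273.7, 124.4], 0.72), ([238.5, 166.2], 0.26)]
side [([315.3, 134.2], 0.81)]
0.3 [ 0.6756 -0.1476  0.2394] [array([13.9609,  9.3852]), array([ 9.8643, 33.0605])]
0.4 [ 0.6745 -0.1396  0.2615] [array([12.0728,  6.7374]), array([ 8.4684, 24.9244])]
0.5 [ 0.6732 -0.1295  0.2827] [array([9.2046, 4.1867]), array([ 6.3393, 16.6644])]
0.6 [ 0.6716 -0.1173  0.3027] [array([5.3288, 1.7732]), array([3.4948, 8.3969])]
0.7 [ 0.6697 -0.1032  0.3214] [array([ 0.4336, -0.46  ]), array([-0.033 ,  0.2415])]
0.8 [ 0.6676 -0.0873  0.3386] [array([-5.4731, -2.4681]), array([-4.1985, -7.682 ])]
0.9 [ 0.6653 -0.0699  0.3541] [array([-12.3604,  -4.2061]), array([ -8.9433, -15.2571])]
1.0 [ 0.6627 -0.0509  0.3677] [array([-20.1715,  -5.6303]), array([-14.1977, -22.3735])]
[ 0.6691 -0.1027  0.3218]
```

```bash
cat >> h.py <<'E'
np.set_printoptions(precision=4,suppress=True)
PR=np.load('press2.npy')
def w(q,p=PR): c,s=np.cos(p[2]),np.sin(p[2]); return np.array([p[0]+c*q[0]-s*q[1],p[1]+s*q[0]+c*q[1],q[2]])
def down(yaw): # tool down, tool x at yaw (deg)
    return R.from_euler('z',yaw,degrees=True)*R.from_euler('x',180,degrees=True)
def chain(*tg):
    st=bot.get_state();p=st['eef_pos'];r=R.from_quat(np.array(st['tcp_rot'])[[1,2,3,0]])
    for pos,yaw in tg:
        q=down(yaw)
        print('turn',(r.inv()*q).as_rotvec(),'shift mm',r.inv().apply(np.array(pos)-p)*1000)
        
    return st
E
python3 - <<'E'
from h import *
chain(((.43,.22,.26),181.7),((.46,-.19,.15),181.7))
E
```

```text
turn [ 0.0002  0.0001 -0.3794] shift mm [-328.5666 -271.0043  -45.3437]
turn [ 0.0002  0.0001 -0.3794] shift mm [-497.2412 -645.9196   64.5988]
```

Emit:
{"method": "apply_moves", "body": {
  "commands": [
    [0,0,-0.38,-328,-271,-45,0],
    [0,0,-0.38,-328,-271,-45,0],
    [0,0,-0.38,-328,-271,-45,0],
    [0,0,-0.38,-328,-271,-45,0],
    [0,0,-0.38,-328,-271,-45,0]
  ]
}}

```text
t: 2.62
eef_pos: [0.3181, 0.4093, 0.2365]
tcp_rot: [0.0, -0.016, 1.0, 0.0]
contact_force: [0.9, 0.8, -0.1]
opening: 0.0953
finger_force: 0.0
```

Run:
```python
from h import *
s=chain(((.44,.15,.26),181.7),((.46,-.19,.15),181.7));print(s['q'],s['eef_pos'],s['tcp_rot'])
```

```text
turn [0.0002 0.0002 0.0027] shift mm [-113.4401 -263.0566  -23.5039]
turn [0.0002 0.0002 0.0027] shift mm [-122.4103 -603.5449   86.438 ]
[ 0.7826  0.3156  1.7888 -0.      1.037  -0.8206] [0.3181 0.4093 0.2365] [ 0.0001 -0.0162  0.9999  0.0001]
```

Emit:
{"method": "apply_moves", "body": {
  "commands": [
    [0,0,0,-113,-263,-23,0],
    [0,0,0,-113,-263,-23,0],
    [0,0,0,-113,-263,-23,0],
    [0,0,0,-113,-263,-23,0],
    [0,0,0,-113,-263,-23,0]
  ]
}}

```text
t: 3.03
eef_pos: [0.4058, 0.2208, 0.2534]
tcp_rot: [0.0, -0.015, 1.0, 0.0]
contact_force: [1.4, 0.4, -0.3]
opening: 0.0949
finger_force: 0.0
```

Emit:
{"method": "apply_moves", "body": {
  "commands": [
    [0,0,0,-50,-300,0,0],
    [0,0,0,-50,-300,0,0],
    [0,0,0,-50,-300,0,0],
    [0,0,0,-50,-300,0,0],
    [0,0,0,-50,-300,0,0]
  ]
}}

```text
t: 3.45
eef_pos: [0.4457, 0.0162, 0.2533]
tcp_rot: [0.0, -0.015, 1.0, 0.0]
contact_force: [1.7, 0.7, 0.7]
opening: 0.0951
finger_force: 0.0
```

Run:
```python
from h import *
s=chain(((.4605,-.19,.13),181.7),((.4605,-.19,.01),181.7));print(s['q'],s['eef_pos'],s['tcp_rot'])
```

```text
turn [0.     0.0008 0.0006] shift mm [  -8.4208 -206.6003  123.2556]
turn [0.     0.0008 0.0006] shift mm [  -8.3278 -206.6032  243.2556]
[-0.1119  0.1891  1.9206  0.0002  1.0311 -1.713 ] [0.4457 0.0162 0.2533] [ 0.0004 -0.0151  0.9999  0.    ]
```

Emit:
{"method": "apply_moves", "body": {
  "commands": [
    [0,0,0,-8,-206,123,0],
    [0,0,0,-8,-206,123,0],
    [0,0,0,-8,-206,123,0],
    [0,0,0,-8,-206,123,0],
    [0,0,0,-8,-206,123,0]
  ]
}}

```text
t: 3.87
eef_pos: [0.458, -0.1621, 0.1454]
tcp_rot: [0.0, -0.015, 1.0, -0.0]
contact_force: [1.2, 0.6, -0.6]
opening: 0.0954
finger_force: 0.0
```

Run:
```python
from h import *
s=chain(((.4605,-.19,.05),181.7),((.4605,-.19,.01),181.7));print(s['q'],s['eef_pos'],s['tcp_rot'])
```

```text
turn [-0.0003  0.0008  0.0004] shift mm [ -1.6179 -27.9661  95.4432]
turn [-0.0003  0.0008  0.0004] shift mm [ -1.5876 -27.9541 135.4432]
[-0.4763  0.3889  1.9722  0.0001  0.7797 -2.0772] [ 0.458  -0.1621  0.1454] [ 0.0004 -0.015   0.9999 -0.0001]
```

Emit:
{"method": "apply_moves", "body": {
  "commands": [
    [0,0,0,-1.5,-25,20,0],
    [0,0,0,-1.5,-25,50,0],
    [0,0,0,-1.5,-25,75,0],
    [0,0,0,-1.5,-25,75,0],
    [0,0,0,-1.5,-25,75,0]
  ]
}}

```text
t: 4.28
eef_pos: [0.4601, -0.185, 0.0708]
tcp_rot: [-0.001, -0.015, 1.0, 0.001]
contact_force: [1.1, -0.3, 0.4]
opening: 0.0953
finger_force: 0.0
```

Run:
```python
from h import *
f=grab('top','t2.png')
s=chain(((.4605,-.19,.01),181.7));print(s['eef_pos'])
i=f['color'][150:260,260:380,::-1];cv2.imwrite('pics/t2c.png',cv2.resize(i,None,fx=5,fy=5,interpolation=cv2.INTER_CUBIC))
```

```text
turn [0.     0.0001 0.0009] shift mm [ 0.3612 -4.8738 61.9145]
[ 0.4607 -0.1851  0.0719]
```

View pics/t2c.png

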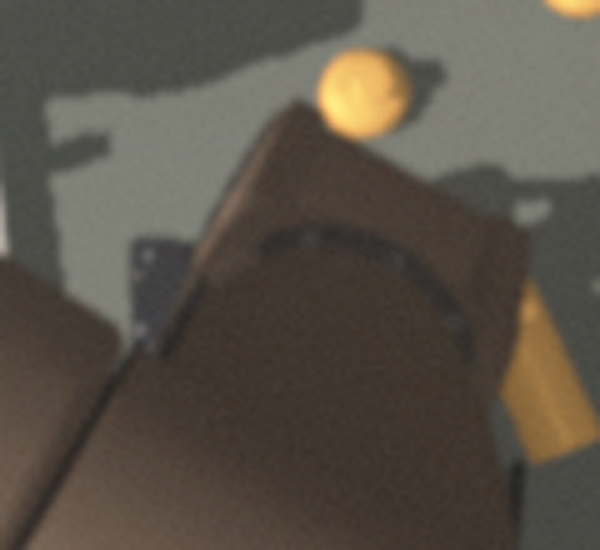

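The arm hides slim casing; nearby cap (≈ crop 362,93) and wide casing (≈550,370) are clear of the fingers. Descending.

Emit:
{"method": "apply_moves", "body": {
  "commands": [
    [0,0,0,0,-5,20,0],
    [0,0,0,0,-5,40,0],
    [0,0,0,0,-5,61,0],
    [0,0,0,0,-5,61,0],
    [0,0,0,0,-5,61,0]
  ]
}}

```text
t: 4.75
eef_pos: [0.461, -0.19, 0.0113]
tcp_rot: [0.0, -0.015, 1.0, -0.0]
contact_force: [-0.1, 0.5, 0.8]
opening: 0.0951
finger_force: 0.0
```

Emit:
{"method": "apply_moves", "body": {
  "commands": [
    [0,0,0,0,0,0,160],
    [0,0,0,0,0,0,255],
    [0,0,0,0,0,0,255],
    [0,0,0,0,0,0,255],
    [0,0,0,0,0,0,255]
  ],
  "squeeze": 15
}}

```text
t: 5.17
eef_pos: [0.4608, -0.1902, 0.0108]
tcp_rot: [0.0, -0.015, 1.0, -0.0]
contact_force: [0.8, -1.1, 0.4]
opening: 0.0673
finger_force: 0.0
```

Emit:
{"method": "apply_moves", "body": {
  "commands": [
    [0,0,0,0,0,0,255],
    [0,0,0,0,0,0,255],
    [0,0,0,0,0,0,255],
    [0,0,0,0,0,0,255],
    [0,0,0,0,0,0,255]
  ],
  "squeeze": 15
}}

```text
t: 5.58
eef_pos: [0.4606, -0.1901, 0.0101]
tcp_rot: [0.0, -0.015, 1.0, 0.0]
contact_force: [0.4, 0.6, -1.8]
opening: 0.0357
finger_force: 15.0
```

Emit:
{"method": "apply_moves", "body": {
  "commands": [
    [0,0,0,0,0,-15,255],
    [0,0,0,0,0,-40,255],
    [0,0,0,0,0,-70,255],
    [0,0,0,0,0,-100,255],
    [0,0,0,0,0,-110,255]
  ],
  "squeeze": 20
}}

```text
t: 6.0
eef_pos: [0.4614, -0.1905, 0.1233]
tcp_rot: [0.002, -0.015, 1.0, -0.001]
contact_force: [1.2, -1.2, -2.8]
opening: 0.0357
finger_force: 20.0
```

Run:
```python
from h import *
y=np.degrees(PR[2])+180
c=w((-.138,0,0));s=chain(((*c[:2],.12),y),((*c[:2],.04),y));print(s['eef_pos'],c,y,s['opening'],s['contact_force'])
```

```text
turn [-0.0021  0.0032 -0.1019] shift mm [ -3.4181 212.2854   2.9242]
turn [-0.0021  0.0032 -0.1019] shift mm [ -3.1518 212.441   82.9236]
[ 0.4614 -0.1905  0.1233] [0.4584 0.0217 0.    ] 187.5767148479465 0.03566100563196773 [ 1.2412 -1.2348 -2.783 ]
```

Emit:
{"method": "apply_moves", "body": {
  "commands": [
    [0,0,-0.02,-3,30,0,255],
    [0,0,-0.04,-3,70,0,255],
    [0,0,-0.06,-3,110,0,255],
    [0,0,-0.08,-3,150,0,255],
    [0,0,-0.1,-3,180,0,255]
  ]
}}

```text
t: 6.42
eef_pos: [0.457, -0.0077, 0.1195]
tcp_rot: [-0.001, -0.066, 0.998, 0.0]
contact_force: [0.3, 0.0, -3.4]
opening: 0.0357
finger_force: 20.0
```

Emit:
{"method": "apply_moves", "body": {
  "commands": [
    [0,0,0,3,20,0,255],
    [0,0,0,3,31,0,255],
    [0,0,0,3,31,0,255],
    [0,0,0,3,31,0,255],
    [0,0,0,3,31,0,255]
  ]
}}

```text
t: 6.83
eef_pos: [0.4514, 0.0194, 0.12]
tcp_rot: [-0.0, -0.065, 0.998, -0.0]
contact_force: [-0.7, 0.4, -3.1]
opening: 0.0358
finger_force: 20.0
```

Run:
```python
from h import *
y=np.degrees(PR[2])+180
c=w((-.138,0,0));s=chain(((*c[:2],.05),y),((*c[:2],.04),y));print(s['eef_pos'],c,y,s['opening'],s['contact_force'])
```

```text
turn [-0.     -0.0001 -0.0027] shift mm [-7.2041  1.4653 69.9583]
turn [-0.     -0.0001 -0.0027] shift mm [-7.2046  1.4655 79.9583]
[0.4514 0.0194 0.12  ] [0.4584 0.0217 0.    ] 187.5767148479465 0.03583457226639503 [-0.6995  0.3942 -3.0655]
```

Down to 12 mm above seating first, then check in both views.

Emit:
{"method": "apply_moves", "body": {
  "commands": [
    [0,0,-0.003,-7,1.5,15,255],
    [0,0,-0.003,-7,1.5,35,255],
    [0,0,-0.003,-7,1.5,55,255],
    [0,0,-0.003,-7,1.5,66,255],
    [0,0,-0.003,-7,1.5,66,255]
  ]
}}

```text
t: 7.25
eef_pos: [0.4573, 0.0215, 0.0522]
tcp_rot: [-0.002, -0.066, 0.998, 0.0]
contact_force: [-0.5, 0.7, -3.0]
opening: 0.0353
finger_force: 20.0
```

Emit:
{"method": "apply_moves", "body": {
  "commands": [
    [0,0,0,0,0,0,255],
    [0,0,0,0,0,0,255],
    [0,0,0,0,0,0,255],
    [0,0,0,0,0,0,255],
    [0,0,0,0,0,0,255]
  ]
}}

```text
t: 7.67
eef_pos: [0.4582, 0.0225, 0.0548]
tcp_rot: [0.001, -0.067, 0.998, -0.0]
contact_force: [0.4, -0.5, -2.6]
opening: 0.0351
finger_force: 20.0
```

Run:
```python
from h import *
f=grab('side','s3.png')
y=np.degrees(PR[2])+180
c=w((-.138,0,0));s=chain(((*c[:2],.04),y));print(s['eef_pos'],c,y,s['opening'],s['contact_force'])
z=s['eef_pos'][2]-.01+.018
print('pred end',proj(f,w((-.208,0,z))),proj(f,w((-.208,.018,z))),proj(f,w((-.208,-.018,z))))
i=f['color'][130:270,190:310,::-1];cv2.imwrite('pics/s3c.png',cv2.resize(i,None,fx=4,fy=4,interpolation=cv2.INTER_CUBIC))
```

```text
turn [-0.0002  0.001   0.001 ] shift mm [-0.1441 -0.8738 14.6921]
[0.4581 0.0226 0.0547] [0.4584 0.0217 0.    ] 187.5767148479465 0.03552054467826763 [ 0.1896 -0.1198 -2.0715]
pred end [217.5152 224.3775] [213.1677 221.4245] [221.9281 227.3748]
```

View pics/s3c.png

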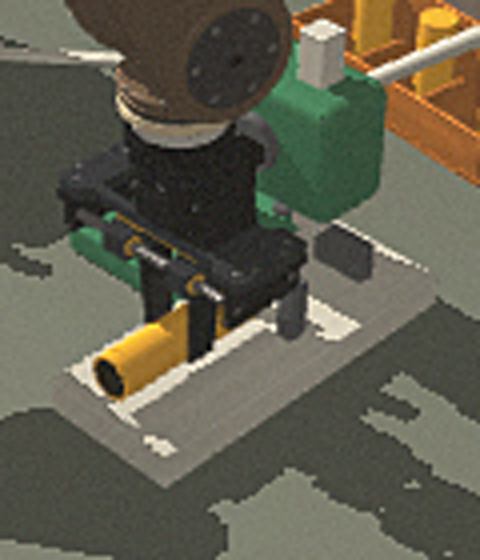

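The casing is held level above the channel; its rear end at (217.5, 223.5) matches prediction (217.5, 224.4). Lower and release.

Emit:
{"method": "apply_moves", "body": {
  "commands": [
    [0,0,0,0,-1,5,255],
    [0,0,0,0,-1,10,255],
    [0,0,0,0,-1,13,255],
    [0,0,0,0,-1,13.5,255],
    [0,0,0,0,-1,13.5,255]
  ]
}}

```text
t: 8.13
eef_pos: [0.4578, 0.0217, 0.0403]
tcp_rot: [-0.0, -0.067, 0.998, 0.0]
contact_force: [0.6, 0.0, -2.5]
opening: 0.0357
finger_force: 20.0
```

Emit:
{"method": "apply_moves", "body": {
  "commands": [
    [0,0,0,0,0,0.5,230],
    [0,0,0,0,0,0.5,130],
    [0,0,0,0,0,0.5,100],
    [0,0,0,0,0,0.5,100],
    [0,0,0,0,0,0.5,100]
  ]
}}

```text
t: 8.55
eef_pos: [0.4581, 0.0216, 0.0403]
tcp_rot: [0.0, -0.067, 0.998, 0.0]
contact_force: [-0.1, -0.2, -0.3]
opening: 0.0552
finger_force: 0.0
```

Run:
```python
from h import *
y=np.degrees(PR[2])+180
c=w((-.138,0,0));b=w((-.25,0,0));s=chain(((*c[:2],.1),y),((*b[:2],.1),y));print(s['eef_pos'],c,y,s['opening'],s['contact_force'])
```

```text
turn [-0.      0.0005  0.001 ] shift mm [ -0.281    0.0734 -59.6594]
turn [-0.      0.0005  0.001 ] shift mm [111.7189   0.1831 -59.7105]
[0.4581 0.0216 0.0403] [0.4584 0.0217 0.    ] 187.5767148479465 0.05515582719399339 [-0.1327 -0.1746 -0.2776]
```

Emit:
{"method": "apply_moves", "body": {
  "commands": [
    [0,0,0,0,0,0,255],
    [0,0,0,0,0,0,255],
    [0,0,0,0,0,0,255],
    [0,0,0,0,0,0,255],
    [0,0,0,-3,0,0,255]
  ],
  "squeeze": 8
}}

```text
t: 8.97
eef_pos: [0.46, 0.0221, 0.0402]
tcp_rot: [-0.001, -0.067, 0.998, 0.0]
contact_force: [-4.5, -0.4, 4.3]
opening: 0.0362
finger_force: 8.0
```

Emit:
{"method": "apply_moves", "body": {
  "commands": [
    [0,0,0,-3,0,0,255],
    [0,0,0,-7,0,0,255],
    [0,0,0,-11,0,0,255],
    [0,0,0,-15,0,0,255],
    [0,0,0,-20,0,0,255]
  ]
}}

```text
t: 9.38
eef_pos: [0.481, 0.0248, 0.0402]
tcp_rot: [-0.0, -0.067, 0.998, 0.0]
contact_force: [-4.5, -0.1, 3.6]
opening: 0.036
finger_force: 8.0
```

Emit:
{"method": "apply_moves", "body": {
  "commands": [
    [0,0,0,-5,0,0,255],
    [0,0,0,-10,0,0,255],
    [0,0,0,-15,0,0,255],
    [0,0,0,-20,0,0,255],
    [0,0,0,-25,0,0,255]
  ]
}}

```text
t: 9.8
eef_pos: [0.5061, 0.0281, 0.0402]
tcp_rot: [0.0, -0.067, 0.998, 0.0]
contact_force: [-4.2, -0.5, 3.3]
opening: 0.0357
finger_force: 8.0
```

Emit:
{"method": "apply_moves", "body": {
  "commands": [
    [0,0,0,0,0,0,255],
    [0,0,0,0,0,0,200],
    [0,0,0,0,0,0,100],
    [0,0,0,0,0,0,100],
    [0,0,0,0,0,0,100]
  ]
}}

```text
t: 10.22
eef_pos: [0.5055, 0.028, 0.0402]
tcp_rot: [-0.0, -0.067, 0.998, 0.0]
contact_force: [-0.0, -0.7, -0.6]
opening: 0.0508
finger_force: 0.0
```

Run:
```python
from h import *
f=grab('side','s4.png')
y=np.degrees(PR[2])+180
b=w((-.18,0,0));s=chain(((*b[:2],.1),y));d=s['eef_pos'][:2]-PR[:2];c,sn=np.cos(PR[2]),np.sin(PR[2])
print(s['eef_pos'],'press xy',d@[c,sn],d@[-sn,c],s['opening'],s['contact_force'])
# predicted rear end
x=d@[c,sn]-.07
print('pred rear centre',proj(f,w((x,0,.048))))
i=f['color'][130:270,190:310,::-1];cv2.imwrite('pics/s4c.png',cv2.resize(i,None,fx=4,fy=4,interpolation=cv2.INTER_CUBIC))
```

```text
turn [ 0.0001 -0.      0.001 ] shift mm [ 89.4837   0.0977 -59.8121]
[0.5054 0.028  0.0402] press xy -0.09051878748912316 -6.418165674476054e-06 0.053960843252396515 [ 0.0924 -0.3604 -0.1531]
pred rear centre [229.7284 220.6696]
```

View pics/s4c.png

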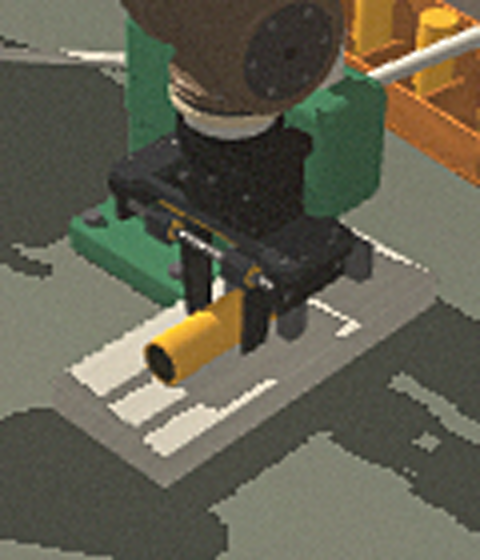

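The casing has slid into the gate (rear end at pixel ~230,220; predicted 230,221). Now go behind and push.

Emit:
{"method": "apply_moves", "body": {
  "commands": [
    [0,0,0,0,0,-20,100],
    [0,0,0,0,0,-45,100],
    [0,0,0,0,0,-60,100],
    [0,0,0,20,0,-60,150],
    [0,0,0,50,0,-60,255]
  ]
}}

```text
t: 10.68
eef_pos: [0.4574, 0.0213, 0.101]
tcp_rot: [0.002, -0.067, 0.998, -0.0]
contact_force: [-0.2, -0.8, -0.2]
opening: 0.0493
finger_force: 0.0
```

Emit:
{"method": "apply_moves", "body": {
  "commands": [
    [0,0,0,25,0,0,255],
    [0,0,0,42,0,0,255],
    [0,0,0,42,0,0,255],
    [0,0,0,42,0,0,255],
    [0,0,0,42,0,0,255]
  ]
}}

```text
t: 11.1
eef_pos: [0.4155, 0.0157, 0.1004]
tcp_rot: [0.001, -0.066, 0.998, -0.0]
contact_force: [0.1, -0.2, 0.5]
opening: 0.0164
finger_force: 0.0
```

Emit:
{"method": "apply_moves", "body": {
  "commands": [
    [0,0,0,0,0,20,255],
    [0,0,0,0,0,45,255],
    [0,0,0,0,0,58,255],
    [0,0,0,0,0,58,255],
    [0,0,0,0,0,58,255]
  ]
}}

```text
t: 11.52
eef_pos: [0.4148, 0.0159, 0.0418]
tcp_rot: [-0.001, -0.067, 0.998, 0.0]
contact_force: [-0.3, -0.2, -0.5]
opening: 0.0002
finger_force: 0.0
```

```bash
cat >> h.py <<'E'
def pxy(p):
    d=np.array(p)[:2]-PR[:2];c,s=np.cos(PR[2]),np.sin(PR[2]);return np.array([d@[c,s],d@[-s,c]])
E
python3 - <<'E'
from h import *
y=np.degrees(PR[2])+180
b=w((-.13,0,0));s=chain(((*b[:2],.042),y));print(s['eef_pos'],pxy(s['eef_pos']),s['opening'],s['contact_force'])
E
```

```text
turn [ 0.0004 -0.0013  0.0011] shift mm [-51.9268   0.0201  -0.2958]
[0.4148 0.0159 0.0418] [-0.1819 -0.0001] 0.00023085570718543388 [-0.2721 -0.2403 -0.4926]
```

Emit:
{"method": "apply_moves", "body": {
  "commands": [
    [0,0,0,-8,0,0,255],
    [0,0,0,-16,0,0,255],
    [0,0,0,-24,0,0,255],
    [0,0,0,-32,0,0,255],
    [0,0,0,-40,0,0,255]
  ]
}}

```text
t: 11.93
eef_pos: [0.4549, 0.0213, 0.0427]
tcp_rot: [0.0, -0.067, 0.998, -0.0]
contact_force: [-3.4, -0.1, 1.8]
opening: 0.0008
finger_force: 1.6
```

Emit:
{"method": "apply_moves", "body": {
  "commands": [
    [0,0,0,-4,0,0,255],
    [0,0,0,-8,0,0,255],
    [0,0,0,-12,0,0,255],
    [0,0,0,-15,0,0,255],
    [0,0,0,-17,0,0,255]
  ]
}}

```text
t: 12.35
eef_pos: [0.4711, 0.0234, 0.0422]
tcp_rot: [-0.0, -0.067, 0.998, 0.0]
contact_force: [-1.8, -0.2, 2.2]
opening: 0.0003
finger_force: 1.6
```

Emit:
{"method": "apply_moves", "body": {
  "commands": [
    [0,0,0,-0.5,0,0,255],
    [0,0,0,-1,0,0,255],
    [0,0,0,-1.5,0,0,255],
    [0,0,0,-2,0,0,255],
    [0,0,0,-2.5,0,0,255]
  ]
}}

```text
t: 12.77
eef_pos: [0.4734, 0.0237, 0.0422]
tcp_rot: [0.0, -0.067, 0.998, 0.0]
contact_force: [-2.0, 1.0, 0.5]
opening: 0.0008
finger_force: 1.0
```

Run:
```python
from h import *
f=grab('side','s5.png')
s=bot.get_state();print(s['eef_pos'],pxy(s['eef_pos']),s['contact_force'])
```

```text
[0.4735 0.0237 0.0422] [-0.1227 -0.0001] [-1.4145  0.8375  0.0049]
```

Emit:
{"method": "apply_moves", "body": {
  "commands": [
    [0,0,0,-0.5,0,0,255],
    [0,0,0,-1,0,0,255],
    [0,0,0,-1.5,0,0,255],
    [0,0,0,-2,0,0,255],
    [0,0,0,-2.5,0,0,255]
  ]
}}

```text
t: 13.23
eef_pos: [0.4759, 0.024, 0.0422]
tcp_rot: [0.0, -0.067, 0.998, 0.0]
contact_force: [-1.4, -0.4, -0.0]
opening: 0.0007
finger_force: 0.9
```

Emit:
{"method": "apply_moves", "body": {
  "commands": [
    [0,0,0,-0.3,0,0,255],
    [0,0,0,-0.6,0,0,255],
    [0,0,0,-0.9,0,0,255],
    [0,0,0,-1.2,0,0,255],
    [0,0,0,-1.5,0,0,255]
  ]
}}

```text
t: 13.65
eef_pos: [0.4766, 0.0242, 0.0422]
tcp_rot: [-0.001, -0.067, 0.998, 0.0]
contact_force: [-7.8, -1.9, 4.7]
opening: 0.0007
finger_force: 3.5
```

Emit:
{"method": "apply_moves", "body": {
  "commands": [
    [0,0,0,-0.4,0,0,255],
    [0,0,0,-0.8,0,0,255],
    [0,0,0,-0.8,0,0,255],
    [0,0,0,-0.8,0,0,255],
    [0,0,0,-0.8,0,0,255]
  ]
}}

```text
t: 14.07
eef_pos: [0.4765, 0.0243, 0.0421]
tcp_rot: [-0.002, -0.067, 0.998, 0.0]
contact_force: [-8.6, -2.8, 6.5]
opening: 0.0006
finger_force: 4.7
```

Run:
```python
from h import *
s=bot.get_state();print(s['eef_pos'],pxy(s['eef_pos']),s['contact_force'])
```

```text
[0.4765 0.0243 0.0421] [-0.1197  0.0001] [-8.583  -2.7694  6.4575]
```

Emit:
{"method": "apply_moves", "body": {
  "commands": [
    [0,0,0,5,0,0,255],
    [0,0,0,15,0,0,255],
    [0,0,0,30,0,0,255],
    [0,0,0,30,0,-40,255],
    [0,0,0,30,0,-80,255]
  ]
}}

```text
t: 14.48
eef_pos: [0.4465, 0.0203, 0.1217]
tcp_rot: [-0.002, -0.066, 0.998, 0.0]
contact_force: [1.0, 0.7, -0.1]
opening: 0.0009
finger_force: 0.0
```

Emit:
{"method": "apply_moves", "body": {
  "commands": [
    [0,0,0,0,0,-240,255],
    [0,0,0,0,0,-240,255],
    [0,0,0,0,0,-240,255],
    [0,0,0,0,0,-240,255],
    [0,0,0,0,0,-240,255]
  ]
}}

```text
t: 14.9
eef_pos: [0.4475, 0.0204, 0.3328]
tcp_rot: [0.001, -0.067, 0.998, -0.0]
contact_force: [0.8, 0.1, -0.7]
opening: 0.0003
finger_force: 0.0
```

Run:
```python
from h import *
y=np.degrees(PR[2])+180
f=grab('side','s6.png');
b=w((.055,-.11,0));s=chain(((*b[:2],.365),y),((*b[:2],.31),y));print(s['eef_pos'],b,s['q'])
for z in(.04,.06):pass
print('rear pred',proj(f,w((-.11,0,.048))), bot.spot_point('side','casing_slim')[:3])
i=f['color'][130:270,190:340,::-1];cv2.imwrite('pics/s6c.png',cv2.resize(i,None,fx=4,fy=4,interpolation=cv2.INTER_CUBIC))
```

```text
turn [-0.0026  0.0115  0.0011] shift mm [-201.9197 -109.9137  -22.2625]
turn [-0.0026  0.0115  0.0011] shift mm [-201.2858 -109.7724   32.7336]
[0.4497 0.0202 0.3401] [ 0.6642 -0.0618  0.    ] [-0.1021  0.1102  1.7747  0.0002  1.2449 -1.8063]
rear pred [242.0624 212.8549] [{'xy': [255.8, 325.3], 'p': 0.96}, {'xy': [161.3, 212.8], 'p': 0.81}, {'xy': [326.6, 300.4], 'p': 0.63}]
```

View pics/s6c.png

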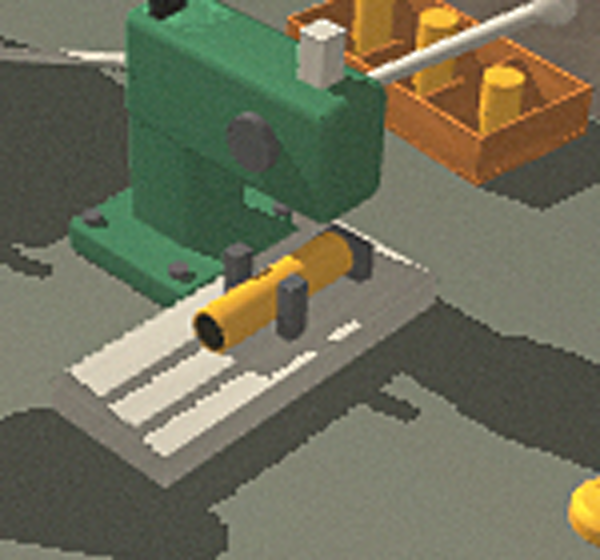

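The casing is home against the stop: its rear end at pixel (242.2, 212.5) matches prediction (242.1, 212.9). Now the handle.

Emit:
{"method": "apply_moves", "body": {
  "commands": [
    [0,0,0,-20,-10,-28,255],
    [0,0,0,-55,-30,-28,255],
    [0,0,0,-90,-50,-28,255],
    [0,0,0,-125,-70,-28,255],
    [0,0,0,-160,-88,-28,255]
  ]
}}

```text
t: 15.42
eef_pos: [0.62, -0.0467, 0.3578]
tcp_rot: [0.0, -0.066, 0.998, 0.0]
contact_force: [-0.5, 0.3, 0.1]
opening: 0.0004
finger_force: 0.0
```

Emit:
{"method": "apply_moves", "body": {
  "commands": [
    [0,0,0,-30,-16,0,255],
    [0,0,0,-41,-22,0,255],
    [0,0,0,-41,-22,0,255],
    [0,0,0,-41,-22,0,255],
    [0,0,0,-41,-22,0,255]
  ]
}}

```text
t: 15.83
eef_pos: [0.6613, -0.0616, 0.3583]
tcp_rot: [-0.0, -0.067, 0.998, 0.0]
contact_force: [-0.3, -0.8, -0.7]
opening: 0.0005
finger_force: 0.0
```

Run:
```python
from h import *
y=np.degrees(PR[2])+180
b=w((.055,-.11,0));s=chain(((*b[:2],.315),y),((*b[:2],.18),y));print(s['eef_pos'],b,s['contact_force'])
```

```text
turn [ 0.0003 -0.0003  0.0012] shift mm [-2.8421 -0.6246 43.3198]
turn [ 0.0003 -0.0003  0.0012] shift mm [ -2.8801  -0.6661 178.3198]
[ 0.6613 -0.0616  0.3583] [ 0.6642 -0.0618  0.    ] [-0.3138 -0.7521 -0.7308]
```

Emit:
{"method": "apply_moves", "body": {
  "commands": [
    [0,0,0,-3,0,20,255],
    [0,0,0,-3,0,40,255],
    [0,0,0,-3,0,52,255],
    [0,0,0,-3,0,60,255],
    [0,0,0,-3,0,68,255]
  ]
}}

```text
t: 16.25
eef_pos: [0.6646, -0.0612, 0.2911]
tcp_rot: [0.001, -0.067, 0.998, -0.0]
contact_force: [-0.5, -0.9, 4.3]
opening: 0.0004
finger_force: 1.5
```

Emit:
{"method": "apply_moves", "body": {
  "commands": [
    [0,0,0,0,0,7,255],
    [0,0,0,0,0,14,255],
    [0,0,0,0,0,21,255],
    [0,0,0,0,0,28,255],
    [0,0,0,0,0,35,255]
  ]
}}

```text
t: 16.67
eef_pos: [0.6653, -0.0617, 0.2552]
tcp_rot: [0.0, -0.067, 0.998, -0.0]
contact_force: [-0.8, -0.5, 4.0]
opening: 0.0006
finger_force: 1.7
```

Run:
```python
from h import *
y=np.degrees(PR[2])+180
b=w((.055,-.11,0));s=chain(((*b[:2],.177),y));print(s['eef_pos'],b,s['contact_force'])
```

```text
turn [-0.0002  0.0007  0.001 ] shift mm [ 1.1355  0.011  78.2407]
[ 0.6653 -0.0617  0.2552] [ 0.6642 -0.0618  0.    ] [-0.7838 -0.4957  4.0257]
```

Emit:
{"method": "apply_moves", "body": {
  "commands": [
    [0,0,0,1,0,8,255],
    [0,0,0,1,0,16,255],
    [0,0,0,1,0,24,255],
    [0,0,0,1,0,32,255],
    [0,0,0,1,0,40,255]
  ]
}}

```text
t: 17.08
eef_pos: [0.6642, -0.0619, 0.2147]
tcp_rot: [-0.0, -0.067, 0.998, -0.0]
contact_force: [0.5, -1.5, 4.9]
opening: 0.0004
finger_force: 2.0
```

Emit:
{"method": "apply_moves", "body": {
  "commands": [
    [0,0,0,0,0,8,255],
    [0,0,0,0,0,16,255],
    [0,0,0,0,0,22,255],
    [0,0,0,0,0,28,255],
    [0,0,0,0,0,33,255]
  ]
}}

```text
t: 17.5
eef_pos: [0.6641, -0.0618, 0.1818]
tcp_rot: [-0.0, -0.067, 0.998, 0.0]
contact_force: [1.0, -1.8, 3.3]
opening: 0.0006
finger_force: 1.8
```

Run:
```python
from h import *
f=grab('side','s7.png')
y=np.degrees(PR[2])+180
b=w((.055,-.11,0));s=chain(((*b[:2],.177),y));print(s['eef_pos'],b,s['contact_force'])
for a in(0,.05,.1):print(a,[(proj(f,w((.055,.028-L*np.cos(a),.17+L*np.sin(a))))-[190,120])*4 for L in(.18,.235)])
i=f['color'][120:270,190:370,::-1];cv2.imwrite('pics/s7c.png',cv2.resize(i,None,fx=4,fy=4,interpolation=cv2.INTER_CUBIC))
```

```text
turn [ 0.0006 -0.0012  0.0009] shift mm [-0.2962 -0.2523  3.8892]
[ 0.6639 -0.0616  0.1809] [ 0.6642 -0.0618  0.    ] [ 0.2477 -0.8445  0.9236]
0 [array([527.6305, 230.0438]), array([591.706 , 262.6787])]
0.05 [array([528.7949, 219.4115]), array([593.6059, 248.6325])]
0.1 [array([529.4488, 208.4619]), array([594.8128, 234.1178])]
```

View pics/s7c.png

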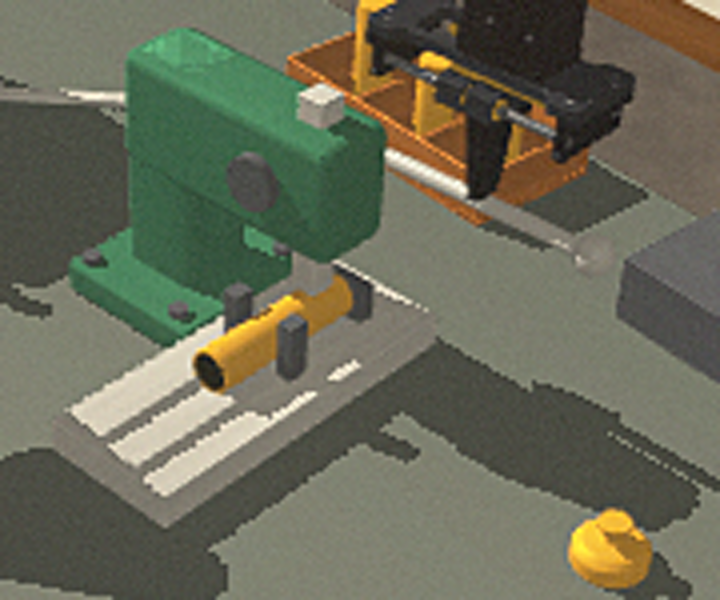

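Ball at crop (591,253) implies angle ≈0.035, agreeing with the tip height (0.028). Last few mm.

Emit:
{"method": "apply_moves", "body": {
  "commands": [
    [0,0,0,0,0,1,255],
    [0,0,0,0,0,2,255],
    [0,0,0,0,0,3,255],
    [0,0,0,0,0,3.7,255],
    [0,0,0,0,0,3.7,255]
  ]
}}

```text
t: 17.97
eef_pos: [0.664, -0.0616, 0.1788]
tcp_rot: [-0.0, -0.067, 0.998, 0.0]
contact_force: [-1.6, -0.9, 1.2]
opening: 0.0003
finger_force: 0.8
```

Emit:
{"method": "apply_moves", "body": {
  "commands": [
    [0,0,0,0,0,0,255],
    [0,0,0,0,0,0,255],
    [0,0,0,0,0,0,255],
    [0,0,0,0,0,0,255],
    [0,0,0,0,0,0,255]
  ]
}}

```text
t: 18.38
eef_pos: [0.6642, -0.0616, 0.1788]
tcp_rot: [0.0, -0.067, 0.998, 0.0]
contact_force: [-1.6, 0.6, 1.5]
opening: 0.0004
finger_force: 0.7
```

Run:
```python
from h import *
F={n:grab(n,n+'8.png') for n in('top','side')}
s=bot.get_state();print(s['eef_pos'],s['contact_force'])
f=F['side']
p0=proj(f,w((.055,-.207,.17)));print('ball pred level',(p0-[320,165])*12)
i=f['color'][165:205,320:360,::-1];cv2.imwrite('pics/b8.png',cv2.resize(i,None,fx=12,fy=12,interpolation=cv2.INTER_CUBIC))
```

```text
[ 0.6642 -0.0616  0.1788] [-1.4782  0.9988  1.6787]
ball pred level [215.1181 248.0361]
```

View pics/b8.png

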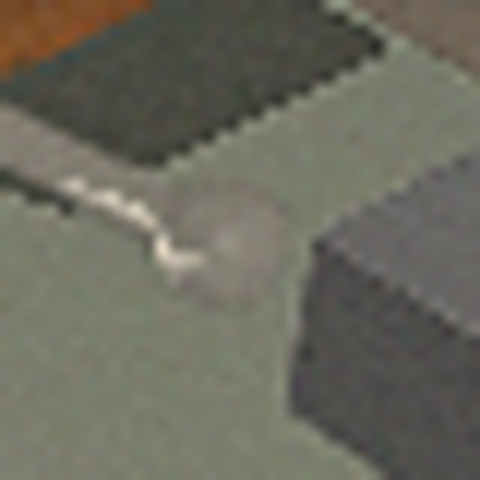

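Ball centre ~(219,236 corrected) vs predicted level (215,248): about 0.014 rad left, agreeing with tip height. Push 1.8 mm more.

Emit:
{"method": "apply_moves", "body": {
  "commands": [
    [0,0,0,0,0,0.6,255],
    [0,0,0,0,0,1.2,255],
    [0,0,0,0,0,1.8,255],
    [0,0,0,0,0,1.8,255],
    [0,0,0,0,0,1.8,255]
  ]
}}

```text
t: 18.9
eef_pos: [0.6642, -0.0617, 0.1769]
tcp_rot: [0.0, -0.067, 0.998, 0.0]
contact_force: [-0.3, 0.4, 2.5]
opening: 0.0003
finger_force: 0.9
```

Emit:
{"method": "apply_moves", "body": {
  "commands": [
    [0,0,0,0,0,-5,255],
    [0,0,0,0,0,-20,255],
    [0,0,0,0,0,-50,255],
    [0,0,0,0,0,-80,255],
    [0,0,0,0,0,-110,255]
  ]
}}

```text
t: 19.32
eef_pos: [0.6641, -0.0617, 0.2884]
tcp_rot: [-0.0, -0.067, 0.998, 0.0]
contact_force: [0.3, 0.0, 0.4]
opening: 0.0003
finger_force: 0.0
```

Run:
```python
from h import *
from scipy.optimize import least_squares
F={n:grab(n,n+'9.png') for n in('top','side')}
s=bot.get_state();print(s['eef_pos'],s['contact_force'])
f=F['side']
# shift of ball relative to pics/side8 by template matching, and rear of casing check
a=cv2.imread('pics/side8.png',0);b=cv2.imread('pics/side9.png',0)
def sub(a,b,x,y,h):
    t=a[y-h:y+h+1,x-h:x+h+1];m=cv2.matchTemplate(b[y-h-3:y+h+4,x-h-3:x+h+4],t,cv2.TM_CCOEFF_NORMED);i=np.unravel_index(m.argmax(),m.shape);return i[1]-3,i[0]-3,m.max()
print(sub(a,b,338,185,6))
p=lambda a:proj(f,w((.055,.028-.235*np.cos(a),.17+.235*np.sin(a))))
print('level ball',p(0),'casing rear pred',proj(f,w((-.11,0,.048))))
i=np.hstack([cv2.resize(f['color'][165:205,320:360,::-1],(400,400),interpolation=cv2.INTER_CUBIC),cv2.resize(f['color'][180:230,230:280,::-1],(400,400),interpolation=cv2.INTER_CUBIC)])
q=((p(0)-[320,165]+.5)*10).astype(int);cv2.circle(i,tuple(int(v) for v in q),2,(0,0,255),-1);cv2.imwrite('pics/f9.png',i)
```

```text
[ 0.6656 -0.062   0.2926] [ 0.0977 -0.2149  0.2935]
(np.int64(0), np.int64(-3), np.float32(0.42505518))
level ball [337.9265 185.6697] casing rear pred [242.0624 212.8549]
```

View pics/f9.png

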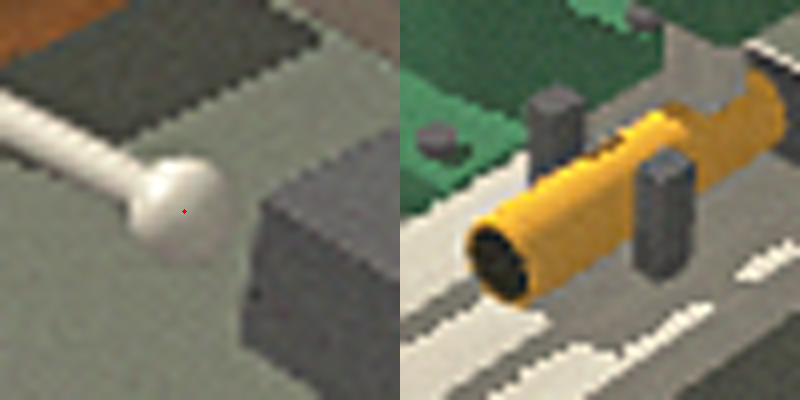

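The ball's centre (181,210) sits on the level prediction (184,211), the casing's rear end is still at its home pixel, and the arm is clear, so I'm handing it in.

```bash
python3 -c "
from plant import bot
print(bot.job_done())"
```

```text
the job is handed in; nothing more can be done
None
```

The slim casing (36 mm) is through the gate and home against the stop, and the handle is level with the ram just clear of it. I did not touch the wide casing or the other loose parts, and I handed the job in at about 19 s.

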